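# Light the test fixture and hold its sprung guard open

### The job

I want to look at the part clamped in the test fixture. First swing the inspection lamp (it has a ball handle) so that it points at the part (seen from above) and tilt its head to 25 degrees below level; then lift the fixture's spring-loaded guard (it has a pull bar in front) to 60 degrees open and keep holding it there, because it shuts by itself: finish with the gripper still holding it, the lamp still aimed. Leave everything else on the bench where it is.

Things in the scene. Friction and masses are not known exactly. Their poses are not given: they have to be found in the camera images.
- fixture: Test fixture fixed to the bench: grey open-topped box 180 (x) x 190 (y) x 75 mm high; origin at the centre of its underside, x runs from its front (pull bar side) to its back (hinge side), z up. It stands level, turned up to 0.25 rad, front towards the robot. Under the clear guard a round metal part, 60 mm in diameter, is clamped in the middle.
- part (a point): Middle of the top of the clamped part, on the fixture's vertical centre line, 60 mm above the bench; this is what the lamp must point at.
- guard (a joint): Opening angle of the guard in rad: 0 shut (level, lying on the box), grows as the front edge lifts, stop at 1.75. The guard is an aluminium frame 180 x 190 x 8 mm with a clear window, about 0.45 kg, hinged along the back rim of the box; weight and a spring shut it from any angle (about 2 to 3 N at the bar).
- guard_hinge (a point): Middle of the guard's hinge line, 90 mm behind the fixture's centre and 80 mm above the bench; the line runs along the fixture's y. Axes turn with the guard: at angle 0 they are the fixture's.
- guard_bar (a point): Middle of the guard's pull bar: dark round steel bar, 14 mm in diameter, 120 mm long, along the fixture's y, 228 mm from the hinge line in the guard's plane (48 mm ahead of the box's front face when shut, centre 80 mm above the bench), on two arms 55 mm either side of the middle. Can be pinched from above; it rises on an arc about the hinge and may turn between the finger pads.
- lamp: Inspection lamp: grey cylinder head, 76 mm in diameter, 100 mm long, in a fork on a post with a round foot 100 mm in diameter, fixed to the bench on the left or the right of the fixture (a dial gauge stand is on the other side). Origin under its foot, below the pivot.
- lamp_swivel (a joint): Swivel of the lamp about its vertical post, rad; 0 when it points along the world's +x, grows anticlockwise seen from above; range -2.2 to 2.2. Friction holds it (about 1 N at the ball).
- lamp_head (a joint): Tilt of the lamp's head, rad: 0 level, positive with the front (lens) lowered; range -0.5 to 0.9. Friction holds it (about 1 N at the ball).
- lamp_pivot (a point): Where the lamp's swivel and tilt axes cross, 180 mm above the bench, in the middle of the head. Its axes move with the head: x along the beam (out of the white lens), y to the head's left, z to its top.
- lamp_ball (a point): Centre of the lamp's ball handle: black ball, 26 mm in diameter, on a bent 10 mm rod behind the head; in the head's frame at 110 mm back and 50 mm up from the pivot. The rod leaves the ball downwards, so it can be pinched from above; it may turn between the finger pads.
- dial_stand: Dial gauge on a fixed stand with a square foot, 215 mm high, across from the lamp. Bystander; origin under its foot.
- screwdriver: Screwdriver lying on the bench, 190 mm long. Bystander.
- caliper: Steel caliper lying on the bench, 210 mm long. Bystander.
- bracket: Aluminium block with two holes, 70 x 50 x 22 mm. Bystander.
- jar: Grey jar with a black cap, 60 mm in diameter, 75 mm high. Bystander.
- collar: Steel ring, 56 mm in diameter, 20 mm high. Bystander.
- cover: Black square cap with a metal boss, 60 x 60 x 38 mm. Bystander.

How it is judged:
On the way, in this order (a step that is already met when the one before it is completed fails the run):
1. the lamp points at the part and its head is tilted 25 degrees down, the guard still shut (x of part in the frame of lamp_pivot above 0.05 m and y of part in the frame of lamp_pivot between -0.03 and 0.03 m and value of joint lamp_head between 0.349 and 0.524 rad and value of joint guard below 0.1 rad), for 0.3 s.
2. the guard is held open at 60 degrees by the gripper (value of joint guard between 0.96 and 1.134 rad and contact force between the fingers and guard above 0.8 N), for 0.3 s.
At the end, for the whole second after the job is handed in: The fingers still hold the guard steady (over 0.8 N on it, nothing else propping it) at 60 degrees open, within 5 degrees; the lamp's beam line passes within 30 mm of the middle of the part seen from above, its head 25 degrees below level within 5 degrees (all of step 2 and x of part in the frame of lamp_pivot above 0.05 m and y of part in the frame of lamp_pivot between -0.03 and 0.03 m and value of joint lamp_head between 0.349 and 0.524 rad and velocity of joint guard between -0.1 and 0.1 rad/s and contact force between each of screwdriver, caliper, bracket, jar, collar, cover and guard below 0.1 N); the arm keeps its last pose, push and grip.
It fails at once if another thing on the bench is moved more than 30 mm (distance of any of screwdriver, caliper, bracket, jar, collar, cover from where it was at the start of the episode above 0.03 m).
It also fails if it takes over 59 s, if anything falls off the work surface, if the arm or the gripper's body presses on something with over 40 N, if the wrist force passes 120 N, or if a joint passes its speed limit or range.

### The arm

A 7-joint arm with a two-finger parallel gripper is mounted at the origin on the work surface. World frame = base frame: x ahead of the robot, y to its left, z up, the work surface at z = 0. Lengths are in m, angles in rad, forces in N, time in s.
With the tool pointing down it reaches from about 0.425 to 0.875 m from the base axis. Payload 4.7 kg.
Tool frame: the origin (TCP) lies between the finger pads; the fingertips stand 22 mm ahead of it and the grasp point (between the pads) lies 3 mm ahead of it (ctrl.tips_ahead is the distance from the TCP to the fingertips, in m); z points along the fingers, y is the line along which they close (so a half turn about z gives the same grasp; the last joint's range is limited). The gripper opens to 87 mm and grips with 3 to 60 N. Pads are 19 mm wide; open, the fingers measure 117 mm over their backs; the gripper's body (75 mm by 190 mm) begins 51 mm behind the grasp point.
Start: joints at [-1.207, 0.321, -0.07, 1.45, 0.023, 1.371, -0.057], TCP at [0.223, 0.611, 0.245] pointing down, gripper open.
Joint ranges: [-2.86, 2.86], [-0.3, 2.09], [-1.38, 1.24], [0.06, 2.45], [-1.56, 4.7], [0.09, 2.05], [-2.69, 2.69]. Speed limits (rad/s): [2.57, 2.57, 3.14, 3.14, 3.14, 3.14, 3.14].

### API

Orientations are given as a unit quaternion [x, y, z, w].
In Python, from cell import ctrl, grab_frame, get_calibration, workorder gives the robot as it stands.
- The arm moves only by the tool arm_command, never from a script. Its argument "series" is text: rows parted by semicolons, each of 7 numbers parted by spaces: the shift along the tool's x, y, z in mm, then the turn, a rotation vector about the tool's x, y, z in rad, then the finger opening in mm, from 0 to 87. A call has exactly 5 rows; each row is the pose to reach, as a shift and turn from the pose commanded when the call began, along the tool's axes at that moment; what a row does not reach only later rows make up. A row lasts 1/10 s, in which the tool goes at most 50 mm and 8.59 degrees, less where a joint would pass 70% of its speed; a pose out of reach is approached as far as the arm can. A call with a gripper value outside its range is refused whole. The fingers move at their own pace and stop on an object; "grip_force" is the grip in N (left out, the last holds). Time passes only in rows, so rows that repeat a pose let the fingers close, or fill a call up. It gives the time, the measured TCP pose, the force, the opening and the grip force at its end, in the units of the state.
- ctrl.state(): the state, without advancing time (a new reading comes with each control period).
- grab_frame(name): name is "scene" or "top" or "wrist"; returns the picture (480x640x3 uint8, red, green, blue); there is no depth.
- get_calibration(name): a dict with "K" (3x3 intrinsics, pixels), "k1" (the pictures are not rectified: a ray, as slopes to the right and down, at radius r is drawn at 1 + k1 r^2 times it, then the intrinsics apply), "eye" and "orientation" of the camera in the world. Camera axes: x right, y up, looking along -z (the intrinsics and any distortion apply to the point x, -y, -z); pixel columns grow to the right and rows downward; lengths in m; the calibration is good to about 2 mm. A picture is of the moment at which its call begins: read the wrist's pose just before it. get_calibration takes no time and is no camera call; for the wrist camera it gives the pose at the moment of the call.
- workorder.close_job(): hands the job in; it is judged then, once.
The state is a dict: "t": time; "q": joint angles; "qvel": joint speeds; "joint_efforts": joint torques, N m; "ee_pos": TCP position; "tcp_rot": TCP orientation; "contact_force": force on the tool from outside, world axes, zero at the start; "ft_torque": the same for the moment, N m; "width": finger opening in m; "finger_force": force on a finger pad.
Only numpy, scipy, OpenCV 4.12 (cv2) and the standard library are available. Lean on these libraries where they do the work, as an engineer would, in place of code of your own. Each camera call takes 0.05 s, during which the arm holds its last target. There are 200 camera calls.

## Working session

There is one attempt and no reset: what is moved stays moved. The work goes in short steps, Python scripts to look and compute and a tool call to move; the robot and the scene stay as the last step left them, time stands still between calls to the robot, and variables do not carry over. Pictures are saved under pics/ and viewed, at most 10 in all, crops included, and the job is handed in when it is done.

Besides the shell and the picture viewer there is one more tool, called after "Call:" by a JSON object that holds its "name" and its "arguments", one argument or row to a line. arm_command: Moves the arm, as the interface text tells. Its arguments: {"type":"object","properties":{"series":{"type":"string"},"grip_force":{"type":"number"}},"required":["series"]}

```bash
mkdir -p pics; ls; python3 - <<'E'
from cell import ctrl, grab_frame, get_calibration, workorder
import cv2
for n in("scene","top"):
    im=grab_frame(n); cv2.imwrite(f"pics/{n}0.png",im[:,:,::-1]); c=get_calibration(n); print(n,c)
s=ctrl.state(); print(s['t'],s['ee_pos'],s['tcp_rot'],s['width'])
E
```

```text
pics
scene {'K': array([[538.69219728,   0.        , 324.65033805],
       [  0.        , 538.69219728, 236.29304304],
       [  0.        ,   0.        ,   1.        ]]), 'k1': -0.015671743011920026, 'eye': array([0.90817377, 0.60921402, 1.17017351]), 'orientation': array([0.0792877 , 0.29394838, 0.9201912 , 0.24608121])}
top {'K': array([[568.77947343,   0.        , 320.77674252],
       [  0.        , 568.77947343, 234.05086252],
       [  0.        ,   0.        ,   1.        ]]), 'k1': 0.051791775495628675, 'eye': array([ 0.31327936, -0.01391315,  1.29709897]), 'orientation': array([-0.08431034,  0.08084638,  0.7040174 , -0.70051062])}
0.1 [0.22266092 0.6101979  0.24358239] [ 1.73989274e-01  9.84747186e-01 -8.39200151e-04 -9.01640736e-05] 0.08704839489038955
```

View pics/scene0.png

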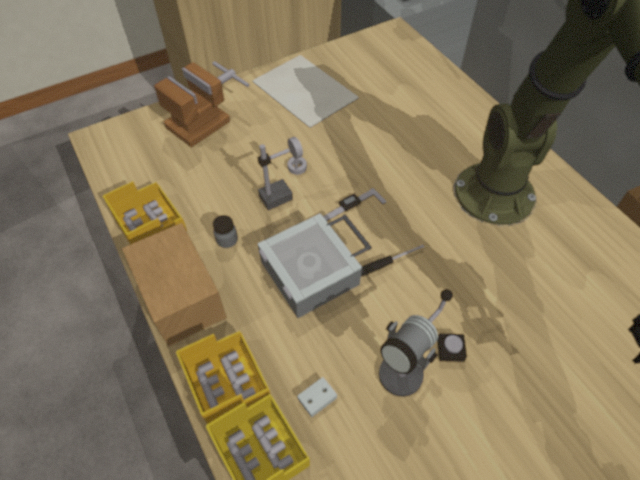

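View pics/top0.png

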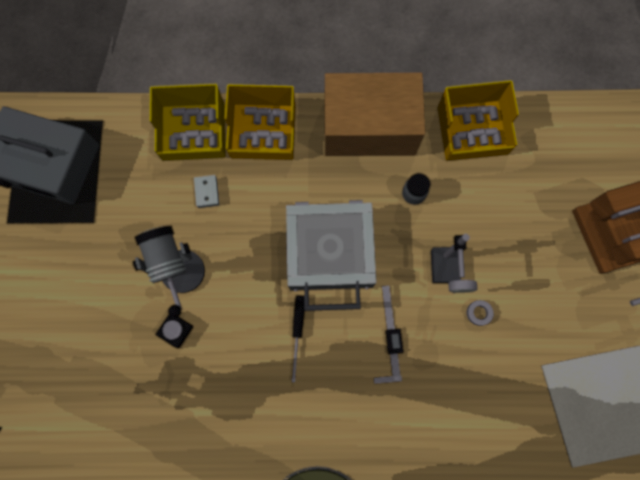

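The lamp is on the left, at about (170,262) in the top view with its ball at (175,312). Its lens faces away at (155,232). The fixture guard is at (331,246), with its bar at about (332,307). In the scene view the ball is at (447,296) and the part at (308,262). I'll zoom in to get exact pixel positions.

```bash
cat > h.py <<'E'
import numpy as np, cv2
from scipy.spatial.transform import Rotation as R
from cell import ctrl, grab_frame, get_calibration, workorder
def ray(n,uv,c=None):
    c=c or get_calibration(n); K=c['K']
    d=np.array([(uv[0]-K[0,2])/K[0,0],(uv[1]-K[1,2])/K[1,1]]); u=d.copy()
    for _ in range(10): u=d/(1+c['k1']*(u@u))
    v=R.from_quat(c['orientation']).apply([u[0],-u[1],-1]); return np.array(c['eye']),v/np.linalg.norm(v)
def onz(n,uv,z):
    o,v=ray(n,uv); return o+v*(z-o[2])/v[2]
def tri(a,b):
    (o,u),(p,w)=ray(*a),ray(*b)
    s=np.linalg.lstsq(np.c_[u,-w],p-o,rcond=None)[0]
    A,B=o+u*s[0],p+w*s[1]; return (A+B)/2,np.linalg.norm(A-B)
def proj(n,P):
    c=get_calibration(n); p=R.from_quat(c['orientation']).inv().apply(np.array(P)-c['eye'])
    x=np.array([p[0]/-p[2],-p[1]/-p[2]]); x=x*(1+c['k1']*(x@x)); return c['K'][:2,:2]@x+c['K'][:2,2]
E
python3 - <<'E'
from h import *
a=cv2.imread('pics/top0.png');b=cv2.imread('pics/scene0.png')
f=lambda im,x,y,w,h:cv2.resize(im[y:y+h,x:x+w],(400,300),interpolation=cv2.INTER_CUBIC)
g=np.vstack([np.hstack([f(a,125,220,100,75+0),f(a,130,285,80,60)]),np.hstack([f(a,275,195,160,120),f(b,370,280,120,90)])])
cv2.imwrite('pics/z.png',cv2.convertScaleAbs(g,alpha=1.5))
E
```

```text
(no output)
```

View pics/z.png

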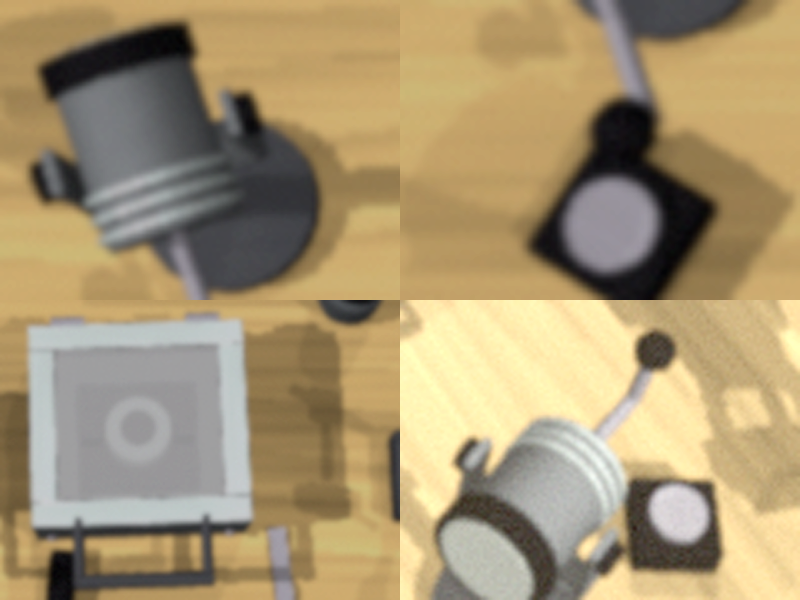

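The zoom gives these top-view positions: ball (175,310.6), fork knobs (140,264.5) and (185.5,249.5), guard corners (286,204), (372,203), (375,283), (288,285), and bar from (307,307) to (360,306). In the scene view the ball is at (446.5,295).

```bash
python3 - <<'E'
from h import *
np.set_printoptions(precision=4,suppress=True)
print('ball',tri(('top',(175,310.6)),('scene',(446.5,295))))
print('knobs',tri(('top',(140,264.5)),('scene',(431.5,355.6))),tri(('top',(185.5,249.5)),('scene',(391.9,327.1))))
print('pivot mid',tri(('top',(162.7,257)),('scene',(411.7,341.4))), onz('top',(162.7,257),.18))
C=[onz('top',p,.084) for p in((286.2,203.8),(371.8,203),(375,283),(288.2,285.4))]
print('corners',np.array(C),'mean',np.mean(C,0))
d=(C[0]-C[3]+C[1]-C[2]);print('yaw',np.arctan2(d[1],d[0]), [np.linalg.norm(C[i]-C[i-1]) for i in range(4)])
e=C[0]-C[1]+C[3]-C[2];print('yaw2',np.arctan2(e[1],e[0])-np.pi/2)
print('bar',onz('top',(307,307),.08),onz('top',(359.8,305.8),.08))
print('part',onz('top',(330.2,247),.06),onz('scene',(308,262),.06))
g=cv2.cvtColor(cv2.imread('pics/top0.png'),cv2.COLOR_BGR2HSV)
s=ctrl.state();print(R.from_quat(s['tcp_rot']).as_matrix())
E
```

```text
ball (array([0.4246, 0.2682, 0.2107]), np.float64(0.0002314668095334571))
knobs (array([0.5185, 0.3506, 0.1819]), np.float64(0.0020347344612277668)) (array([0.5496, 0.2618, 0.1804]), np.float64(0.0006789253058265555))
pivot mid (array([0.5339, 0.3067, 0.1808]), np.float64(0.0011308736454129277)) [0.5344 0.3066 0.18  ]
corners [[ 0.6721  0.0679  0.084 ]
 [ 0.6728 -0.1221  0.084 ]
 [ 0.494  -0.1244  0.084 ]
 [ 0.4897  0.0618  0.084 ]] mean [ 0.5821 -0.0292  0.084 ]
yaw 0.023323095459403722 [np.float64(0.18248217429719968), np.float64(0.19002605482066784), np.float64(0.17884188318888714), np.float64(0.18632042926326026)]
yaw2 0.013161299057466325
bar [0.4437 0.0215 0.08  ] [ 0.4458 -0.0911  0.08  ]
part [ 0.5786 -0.0293  0.06  ] [ 0.586  -0.0283  0.06  ]
[[-0.9395  0.3427 -0.0005]
 [ 0.3427  0.9395 -0.0016]
 [-0.0001 -0.0017 -1.    ]]
```

```bash
cat >> h.py <<'E'
def down(h,tilt=0):  # closing direction heading h (rad), tool down; tilt about the tool's x
    y=np.array([np.cos(h),np.sin(h),0]);z=np.array([0,0,-1.]);return R.from_matrix(np.c_[np.cross(y,z),y,z])*R.from_rotvec([tilt,0,0])
def rows(p0,R0,targets):  # targets: (pos,Rot,opening)
    print(';'.join(' '.join(f'{v:.0f}' for v in R0.inv().apply(np.array(p)-p0)*1000)+' '+' '.join(f'{v:.3f}' for v in (R0.inv()*r).as_rotvec())+f' {w}' for p,r,w in targets))
def now():
    s=ctrl.state();print('t',round(s['t'],2),np.round(s['ee_pos'],4),'F',np.round(s['contact_force'],1),'w',round(s['width'],4),'ff',s['finger_force']);return np.array(s['ee_pos']),R.from_quat(s['tcp_rot'])
PIV=np.array([.534,.3066,.18])
def ball(sw,t): 
    r=.11*np.cos(t)-.05*np.sin(t);return PIV+[-r*np.cos(sw),-r*np.sin(sw),.11*np.sin(t)+.05*np.cos(t)]
E
python3 - <<'E'
from h import *
p,r=now(); h=np.deg2rad(109.4)
a=np.array([.4246,.268,.29])
print(ball(.338,-.174))
T=[(p+(a-p)*k/10,down(np.deg2rad(70+39.4*k/10)),60) for k in range(1,11)]
rows(p,r,T[:5]); rows(*T[4][:2],T[5:])
E
```

```text
t 0.1 [0.2227 0.6102 0.2436] F [ 0.3  0.9 -0.1] w 0.087 ff 0.0
[0.42362443 0.26780429 0.21020144]
-31 -25 -5 -0.002 0.000 -0.069 60;-61 -50 -9 -0.002 -0.000 -0.138 60;-92 -76 -14 -0.002 -0.000 -0.207 60;-123 -101 -18 -0.002 -0.000 -0.276 60;-153 -126 -23 -0.002 -0.000 -0.345 60
-20 -34 -5 0.000 0.000 -0.069 60;-41 -68 -9 0.000 0.000 -0.138 60;-61 -102 -14 0.000 0.000 -0.206 60;-81 -136 -19 0.000 0.000 -0.275 60;-102 -171 -23 0.000 0.000 -0.344 60
```

Call:
{"name": "arm_command", "arguments": {
  "series": "-31 -25 -15 0 0 -0.069 60;-61 -50 -25 0 0 -0.138 60;-92 -76 -30 0 0 -0.207 60;-123 -101 -35 0 0 -0.276 60;-153 -126 -40 0 0 -0.345 60"
}}

```text
t: 0.6
ee_pos: [0.324, 0.4381, 0.2844]
tcp_rot: [0.001, 1.0, -0.0, -0.0]
contact_force: [0.4, 0.6, 0.4]
width: 0.0615
finger_force: 0.0
```

Call:
{"name": "arm_command", "arguments": {
  "series": "-20 -34 0 0 0 -0.069 60;-41 -68 0 0 0 -0.138 60;-61 -102 0 0 0 -0.206 60;-81 -136 0 0 0 -0.275 60;-102 -171 0 0 0 -0.344 60"
}}

```text
t: 1.1
ee_pos: [0.4248, 0.2669, 0.2843]
tcp_rot: [-0.17, 0.985, 0.0, -0.0]
contact_force: [1.2, 0.4, 0.8]
width: 0.0601
finger_force: 0.0
```

```bash
python3 - <<'E'
from h import *
im=grab_frame('wrist');c=get_calibration('wrist');print(c)
p,r=now();print(r.as_matrix().round(3))
print('proj ball',proj('wrist',[.4246,.268,.2107]))
cv2.imwrite('pics/w1.png',im[:,:,::-1])
rows(p,r,[([.4243,.268,.214],down(np.deg2rad(109.4)),60)])
E
```

```text
{'K': array([[375.26168445,   0.        , 319.96546556],
       [  0.        , 375.26168445, 236.01171408],
       [  0.        ,   0.        ,   1.        ]]), 'k1': -0.07483007316163724, 'eye': array([0.35335239, 0.23259909, 0.4231153 ]), 'orientation': array([-0.08910519, -0.12106708,  0.80605084,  0.57243783])}
t 1.15 [0.4294 0.259  0.2845] F [ 2.6 -6.7 -0.1] w 0.06 ff 0.0
[[-0.944 -0.329  0.002]
 [-0.329  0.944 -0.004]
 [-0.001 -0.005 -1.   ]]
proj ball [338.3387757 256.3199439]
2 11 70 -0.005 0.001 -0.004 60
```

View pics/w1.png

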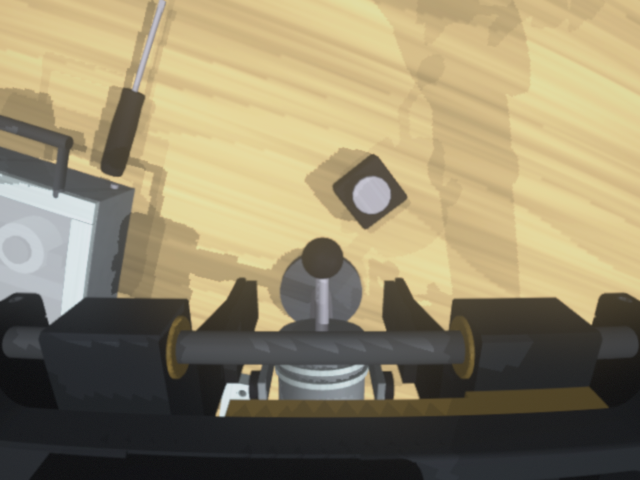

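The wrist view shows the ball at (323,258), midway between the fingertips at (238,285) and (400,285). The cover is at (370,192), clear of the gripper. I'll descend in slow rows.

Call:
{"name": "arm_command", "arguments": {
  "series": "0 0 15 0 0 0 60;0 0 35 0 0 0 60;0 0 55 0 0 0 60;0 0 70 0 0 0 60;0 0 70 0 0 0 60"
}}

```text
t: 1.65
ee_pos: [0.4221, 0.2683, 0.2113]
tcp_rot: [-0.17, 0.986, -0.001, -0.003]
contact_force: [-0.1, 0.2, -0.2]
width: 0.0601
finger_force: 0.0
```

```bash
python3 - <<'E'
from h import *
p,r=now()
im=grab_frame('wrist')
print('proj ball',proj('wrist',[.4246,.268,.2107]))
cv2.imwrite('pics/w2.png',im[150:,120:520,::-1])
E
```

```text
t 1.65 [0.4221 0.2683 0.2113] F [-0.1  0.2 -0.2] w 0.0601 ff 0.0
proj ball [318.60052735 321.28557272]
```

View pics/w2.png

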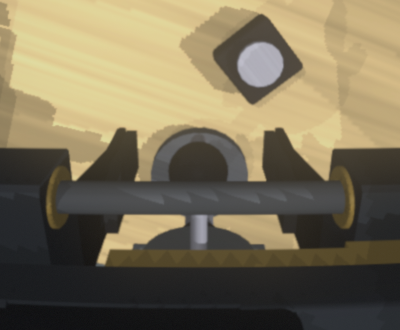

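The ball sits centred between the fingers at about (320,310), so I'll close.

Call:
{"name": "arm_command", "arguments": {
  "series": "0 0 0 0 0 0 40;0 0 0 0 0 0 20;0 0 0 0 0 0 15;0 0 0 0 0 0 15;0 0 0 0 0 0 15",
  "grip_force": 20
}}

```text
t: 2.2
ee_pos: [0.4247, 0.2684, 0.2149]
tcp_rot: [-0.169, 0.986, 0.0, 0.0]
contact_force: [0.2, -0.2, 0.2]
width: 0.0281
finger_force: 0.0
```

```bash
python3 - <<'E'
from h import *
p,r=now()
off=p-ball(.338,-.174); print(off)
# radial/tangential offset frozen w.r.t. swivel
swt=-1.431; N=25; cur=(p,r)
T=[]
for k in range(1,N+1):
    f=k/N; sw=.338+(swt-.338)*f; t=-.174+(.436+.174)*f
    o=R.from_euler('z',sw-.338).apply(off)
    T.append((ball(sw,t)+o,R.from_euler('z',sw-.338)*r,15))
for i in range(0,N,5):
    rows(*cur,T[i:i+5]); cur=T[i+4][:2]
print(cur[0])
E
```

```text
t 2.2 [0.4247 0.2684 0.2149] F [ 0.2 -0.2  0.2] w 0.0281 ff 0.0
[0.00104044 0.00061294 0.00467713]
-1 8 -3 0.000 -0.000 0.071 15;-3 16 -6 0.000 -0.000 0.142 15;-5 24 -8 0.000 -0.000 0.212 15;-8 31 -11 0.000 -0.000 0.283 15;-12 39 -14 0.000 -0.000 0.354 15
-1 8 -3 0.000 -0.000 0.071 15;-3 15 -5 0.000 -0.000 0.142 15;-6 23 -8 0.000 -0.000 0.212 15;-9 30 -11 0.000 -0.000 0.283 15;-13 36 -13 0.000 -0.000 0.354 15
-2 7 -3 0.000 -0.000 0.071 15;-4 14 -5 0.000 -0.000 0.142 15;-7 21 -8 0.000 -0.000 0.212 15;-10 28 -10 0.000 -0.000 0.283 15;-14 34 -12 0.000 -0.000 0.354 15
-2 7 -2 0.000 -0.000 0.071 15;-5 13 -5 0.000 -0.000 0.142 15;-8 19 -7 0.000 -0.000 0.212 15;-11 25 -9 0.000 -0.000 0.283 15;-15 30 -11 0.000 -0.000 0.354 15
-2 6 -2 0.000 -0.000 0.071 15;-5 12 -4 0.000 -0.000 0.142 15;-8 17 -6 0.000 -0.000 0.212 15;-12 22 -8 0.000 -0.000 0.283 15;-15 27 -10 0.000 -0.000 0.354 15
[0.52344475 0.38328596 0.27645441]
```

Call:
{"name": "arm_command", "arguments": {
  "series": "0 0 0 0 0 0 10;0 0 0 0 0 0 10;0 0 0 0 0 0 10;0 0 0 0 0 0 10;0 0 0 0 0 0 10",
  "grip_force": 20
}}

```text
t: 2.7
ee_pos: [0.4246, 0.2684, 0.2147]
tcp_rot: [-0.169, 0.986, 0.0, 0.0]
contact_force: [-0.4, -0.5, 0.8]
width: 0.0243
finger_force: 20.0
```

Call:
{"name": "arm_command", "arguments": {
  "series": "-1 8 -3 0 0 0.071 10;-3 16 -6 0 0 0.142 10;-5 24 -8 0 0 0.212 10;-8 31 -11 0 0 0.283 10;-12 39 -14 0 0 0.354 10"
}}

```text
t: 3.2
ee_pos: [0.4219, 0.3087, 0.2277]
tcp_rot: [0.009, 1.0, -0.001, -0.001]
contact_force: [-1.2, -1.7, -2.6]
width: 0.0246
finger_force: 20.0
```

The ball is gripped at a width of 24.5 mm and forces are small. I'll continue along the arc.

Call:
{"name": "arm_command", "arguments": {
  "series": "-1 8 -3 0 0 0.071 10;-3 15 -5 0 0 0.142 10;-6 23 -8 0 0 0.212 10;-9 30 -11 0 0 0.283 10;-13 36 -13 0 0 0.354 10"
}}

```text
t: 3.7
ee_pos: [0.4348, 0.3454, 0.2408]
tcp_rot: [0.184, 0.983, -0.001, -0.002]
contact_force: [-2.7, 0.4, 0.1]
width: 0.0245
finger_force: 20.0
```

Call:
{"name": "arm_command", "arguments": {
  "series": "-2 7 -3 0 0 0.071 10;-4 14 -5 0 0 0.142 10;-7 21 -8 0 0 0.212 10;-10 28 -10 0 0 0.283 10;-14 34 -12 0 0 0.354 10"
}}

```text
t: 4.2
ee_pos: [0.4597, 0.373, 0.2529]
tcp_rot: [0.354, 0.935, -0.001, -0.002]
contact_force: [-4.3, 2.3, 0.9]
width: 0.0247
finger_force: 20.0
```

Call:
{"name": "arm_command", "arguments": {
  "series": "-2 7 -2 0 0 0.071 10;-5 13 -5 0 0 0.142 10;-8 19 -7 0 0 0.212 10;-11 25 -9 0 0 0.283 10;-15 30 -11 0 0 0.354 10"
}}

```text
t: 4.7
ee_pos: [0.491, 0.3868, 0.2644]
tcp_rot: [0.513, 0.859, 0.0, -0.002]
contact_force: [-2.9, 3.4, 1.8]
width: 0.0247
finger_force: 20.0
```

Call:
{"name": "arm_command", "arguments": {
  "series": "-2 6 -2 0 0 0.071 10;-5 12 -4 0 0 0.142 10;-8 17 -6 0 0 0.212 10;-12 22 -8 0 0 0.283 10;-15 27 -10 0 0 0.354 10"
}}

```text
t: 5.2
ee_pos: [0.5224, 0.3867, 0.275]
tcp_rot: [0.656, 0.755, 0.001, -0.002]
contact_force: [-2.3, 4.1, 1.4]
width: 0.0247
finger_force: 20.0
```

Call:
{"name": "arm_command", "arguments": {
  "series": "0 0 0 0 0 0 10;0 0 0 0 0 0 10;0 0 0 0 0 0 10;0 0 0 0 0 0 10;0 0 0 0 0 0 10"
}}

```text
t: 5.7
ee_pos: [0.5231, 0.3863, 0.2754]
tcp_rot: [0.654, 0.756, 0.002, -0.001]
contact_force: [-0.7, 4.9, 2.8]
width: 0.0243
finger_force: 20.0
```

```bash
python3 - <<'E'
from h import *
now()
a=grab_frame('top')[:,:,::-1];b=grab_frame('scene')[:,:,::-1]
cv2.imwrite('pics/a3.png',np.hstack([cv2.resize(a[180:380,80:280],(400,400)),cv2.resize(b[240:440,320:520],(400,400))]))
E
```

```text
t 5.7 [0.5231 0.3863 0.2754] F [-0.7  4.9  2.8] w 0.0243 ff 20.000328719615936
```

View pics/a3.png

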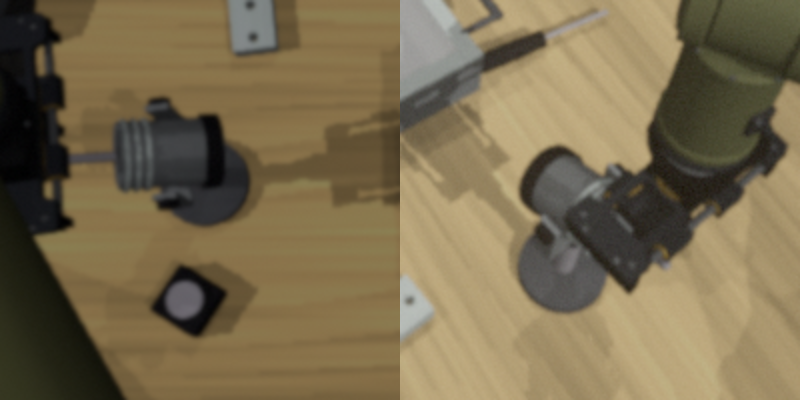

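The top view shows the head pointing toward the fixture (−y). From the grip position I estimate a tilt of about 23.6° and a swivel of about −1.43. I'll nudge it slightly, release and rise, then verify.

Call:
{"name": "arm_command", "arguments": {
  "series": "-2 0 -1 0 0 0 10;-3 0 -2 0 0 0 10;-3 0 -2 0 0 0 10;-3 0 -2 0 0 0 10;-3 0 -2 0 0 0 10"
}}

```text
t: 6.3
ee_pos: [0.5234, 0.3833, 0.2778]
tcp_rot: [0.654, 0.756, 0.002, -0.001]
contact_force: [-2.1, 4.5, 4.5]
width: 0.0247
finger_force: 20.0
```

Call:
{"name": "arm_command", "arguments": {
  "series": "0 0 0 0 0 0 30;0 0 0 0 0 0 45;0 0 0 0 0 0 50;0 0 0 0 0 0 50;0 0 0 0 0 0 50"
}}

```text
t: 6.8
ee_pos: [0.5242, 0.3802, 0.2761]
tcp_rot: [0.656, 0.755, -0.0, 0.0]
contact_force: [0.1, -0.4, -0.9]
width: 0.0482
finger_force: 0.0
```

Call:
{"name": "arm_command", "arguments": {
  "series": "0 0 -10 0 0 0 50;0 0 -25 0 0 0 50;0 0 -45 0 0 0 50;0 0 -65 0 0 0 50;0 0 -80 0 0 0 50"
}}

```text
t: 7.3
ee_pos: [0.5246, 0.381, 0.3597]
tcp_rot: [0.656, 0.755, 0.002, 0.0]
contact_force: [-0.1, 0.1, -0.2]
width: 0.0501
finger_force: 0.0
```

```bash
python3 - <<'E'
from h import *
np.set_printoptions(precision=4,suppress=True)
p,r=now();print(r.as_matrix())
hinge_c=np.array([.5815,-.0290]);yaw=.02
ex=np.array([np.cos(yaw),np.sin(yaw)])
bar=np.r_[hinge_c-.138*ex,.08];print('bar',bar)
a=np.r_[bar[:2],.20]
mid=np.array([.45,.20,.34])
print(down(yaw).as_matrix())
h0=np.arctan2(r.as_matrix()[1,1],r.as_matrix()[0,1]);print('h',h0)
T=[]
pts=[p,mid,a]
for i,(A,B) in enumerate(zip(pts,pts[1:])):
    for k in range(1,6):
        f=(i*5+k)/10; T.append((A+(B-A)*k/5,down(h0+(yaw-h0)*f),40))
rows(p,r,T[:5]); rows(*T[4][:2],T[5:])
E
```

```text
t 7.3 [0.5246 0.381  0.3597] F [-0.1  0.1 -0.2] w 0.0501 ff 0.0
[[-0.1396  0.9902  0.0026]
 [ 0.9902  0.1396  0.002 ]
 [ 0.0017  0.0029 -1.    ]]
bar [ 0.4435 -0.0318  0.08  ]
[[-0.02    0.9998  0.    ]
 [ 0.9998  0.02    0.    ]
 [ 0.      0.     -1.    ]]
h 0.14001354887862774
-34 -20 4 0.003 -0.002 0.012 40;-68 -40 8 0.003 -0.002 0.024 40;-101 -59 12 0.003 -0.002 0.036 40;-135 -79 15 0.003 -0.002 0.048 40;-169 -99 19 0.003 -0.002 0.060 40
-46 -5 28 0.000 0.000 0.012 40;-92 -10 56 0.000 0.000 0.024 40;-138 -15 84 0.000 0.000 0.036 40;-184 -20 112 0.000 0.000 0.048 40;-231 -25 140 0.000 0.000 0.060 40
```

Call:
{"name": "arm_command", "arguments": {
  "series": "-34 -20 0 0 0 0.012 40;-68 -40 5 0 0 0.024 40;-101 -59 10 0 0 0.036 40;-135 -79 15 0 0 0.048 40;-169 -99 19 0 0 0.060 40"
}}

```text
t: 7.8
ee_pos: [0.4492, 0.1981, 0.3383]
tcp_rot: [0.678, 0.735, 0.001, 0.0]
contact_force: [0.6, -1.4, 0.5]
width: 0.0403
finger_force: 0.0
```

Call:
{"name": "arm_command", "arguments": {
  "series": "-46 -5 28 0 0 0.012 40;-92 -10 56 0 0 0.024 40;-138 -15 84 0 0 0.036 40;-184 -20 112 0 0 0.048 40;-231 -25 140 0 0 0.060 40"
}}

```text
t: 8.3
ee_pos: [0.4439, -0.0161, 0.2087]
tcp_rot: [0.7, 0.714, 0.001, 0.0]
contact_force: [1.2, -0.2, 0.0]
width: 0.0402
finger_force: 0.0
```

Call:
{"name": "arm_command", "arguments": {
  "series": "0 0 0 0 0 0 40;0 0 0 0 0 0 40;0 0 0 0 0 0 40;0 0 0 0 0 0 40;0 0 0 0 0 0 40"
}}

```text
t: 8.8
ee_pos: [0.4442, -0.0132, 0.2091]
tcp_rot: [0.699, 0.715, 0.0, 0.0]
contact_force: [-0.1, -0.1, -0.1]
width: 0.0399
finger_force: 0.0
```

```bash
python3 - <<'E'
from h import *
now()
w=grab_frame('wrist')[:,:,::-1];print('bar proj',proj('wrist',[.4435,-.0318,.08]),'bar ends',proj('wrist',[.4447,-.0918,.08]),proj('wrist',[.4423,.0282,.08]))
a=grab_frame('top')[:,:,::-1];b=grab_frame('scene')[:,:,::-1]
cv2.imwrite('pics/a4.png',np.vstack([np.hstack([cv2.resize(a[200:300,100:200],(300,300),interpolation=2),cv2.resize(b[270:395,330:480],(360,300),interpolation=2)]),cv2.resize(w[40:340,0:640],(660,300))]))
E
```

```text
t 8.8 [ 0.4442 -0.0132  0.2091] F [-0.1 -0.1 -0.1] w 0.0399 ff 0.0
bar proj [316.53327895 257.2178304 ] bar ends [316.60636442 326.55382149] [316.47173163 178.31623828]
```

View pics/a4.png

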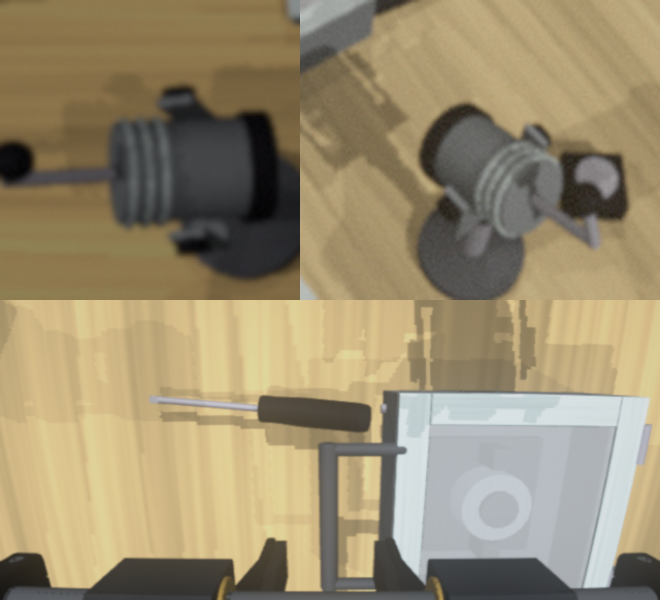

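```bash
python3 - <<'E'
from h import *
for sw in(-1.40,-1.43,-1.47):
    for t in(.35,.436,.52): print(sw,t,proj('top',ball(sw,t)).round(1),proj('scene',ball(sw,t)).round(1))
print(tri(('top',(104.7,253.7)),('scene',(453.7,354.6))))
k1,k2=onz('top',(160,232.3),.18),onz('top',(162.7,279.3),.18);d=k1-k2;print(k1,k2,np.arctan2(-d[0],d[1]))
B=onz('top',(104.7,253.7),.2718);print(B,np.arctan2(*(PIV-B)[1::-1]))
# lens edge / ball blob centroids
t=grab_frame('top');m=(t.max(2)<45).astype(np.uint8);n,l,s,c=cv2.connectedComponentsWithStats(m[225:285,90:125])
print([(s[i,4],c[i]+[90,225]) for i in range(1,n) if s[i,4]>20])
E
```

```text
-1.4 0.35 [102.9 256.5] [451.8 355.9]
-1.4 0.436 [105.6 255. ] [449.4 351.2]
-1.4 0.52 [108.7 253.6] [446.8 346.6]
-1.43 0.35 [102.8 255.1] [450.8 356.8]
-1.43 0.436 [105.5 253.8] [448.5 352. ]
-1.43 0.52 [108.6 252.5] [446.  347.3]
-1.47 0.35 [102.7 253.3] [449.4 357.9]
-1.47 0.436 [105.4 252.1] [447.2 353. ]
-1.47 0.52 [108.6 250.9] [444.8 348.2]
(array([0.52054818, 0.38967951, 0.27028271]), np.float64(0.008551437741335837))
[0.58515265 0.31504236 0.18      ] [0.48952979 0.30380532 0.18      ] -1.4538186688427674
[0.5230987  0.38585065 0.2718    ] -1.4340994244060594
[(np.int32(130), array([103.82307692, 253.72307692]))]
```

```bash
python3 - <<'E'
from h import *
t=grab_frame('top')
for th in(45,60,75,90):
    m=(t.max(2)<th).astype(np.uint8)[225:285,88:125]
    n,l,s,c=cv2.connectedComponentsWithStats(m)
    i=l[253-225,104-88]; mm=(l==i).astype(np.uint8); cn=cv2.findContours(mm,0,1)[0][0]; (x,y),r=cv2.minEnclosingCircle(cn)
    print(th,s[i],c[i]+[88,225],(x+88,y+225),r)
p,r=now()
sc=grab_frame('scene');cv2.imwrite('pics/s5.png',cv2.convertScaleAbs(np.hstack([cv2.resize(sc[330:380,425:475,::-1],(400,400),interpolation=2),cv2.resize(t[230:280,90:140,::-1],(400,400),interpolation=2)]),alpha=1.8))
E
```

```text
45 [ 10  23  13  13 130] [103.77692308 253.63846154] (103.5841121673584, 253.65887832641602) 6.536095142364502
60 [  9  22  14  14 150] [103.95333333 253.72      ] (103.88655471801758, 253.75209999084473) 6.980771541595459
75 [  9  22  15  15 175] [103.93714286 253.84571429] (104.5, 253.5) 7.905794143676758
90 [  9  22  28  15 253] [107.15810277 255.02766798] (110.5, 255.0) 14.396280288696289
t 9.05 [ 0.4438 -0.0141  0.2085] F [-0.2 -0.3 -0.1] w 0.0403 ff 0.0
```

View pics/s5.png

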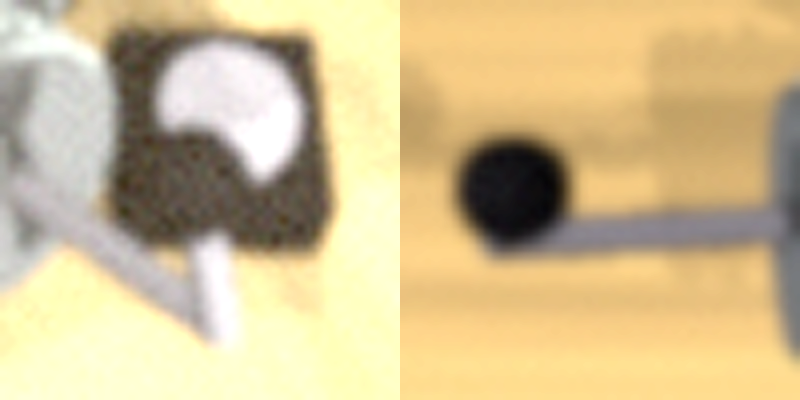

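The scene view puts the ball at about (450,353) and the top view at (104.2,253.5). That gives a tilt of about 0.40 and a swivel of about −1.44, both in tolerance. The bar is at column 318 in the wrist view, between the fingers, so I'll descend onto it.

Call:
{"name": "arm_command", "arguments": {
  "series": "-10 -1 25 0 0 0 40;-20 -1 50 0 0 0 40;-20 -1 75 0 0 0 40;-20 -1 95 0 0 0 40;-20 -1 105 0 0 0 40"
}}

```text
t: 9.6
ee_pos: [0.442, -0.0345, 0.1018]
tcp_rot: [0.7, 0.714, -0.001, -0.001]
contact_force: [-1.1, 0.4, -0.4]
width: 0.0404
finger_force: 0.0
```

Call:
{"name": "arm_command", "arguments": {
  "series": "0 0 10 0 0 0 40;0 0 20 0 0 0 40;0 0 21 0 0 0 30;0 0 21 0 0 0 20;0 0 21 0 0 0 10",
  "grip_force": 25
}}

```text
t: 10.1
ee_pos: [0.4437, -0.0343, 0.083]
tcp_rot: [0.7, 0.714, 0.001, 0.0]
contact_force: [-0.9, -1.1, -0.7]
width: 0.0237
finger_force: 0.0
```

Call:
{"name": "arm_command", "arguments": {
  "series": "0 0 0 0 0 0 5;0 0 0 0 0 0 5;0 0 0 0 0 0 5;0 0 0 0 0 0 5;0 0 0 0 0 0 5",
  "grip_force": 25
}}

```text
t: 10.6
ee_pos: [0.4437, -0.0343, 0.0828]
tcp_rot: [0.7, 0.714, 0.001, 0.0]
contact_force: [0.9, 0.8, 0.8]
width: 0.0134
finger_force: 25.0
```

The bar is gripped at a width of 13.4 mm with 25 N. Next is the lifting arc.

```bash
python3 - <<'E'
from h import *
p,r=now(); ex=np.array([np.cos(.02),np.sin(.02),0]); L=.228; cur=(p,r);T=[]
N=25
for k in range(1,N+1):
    th=1.055*k/N; T.append((p+ex*L*(1-np.cos(th))+[0,0,L*np.sin(th)],r,5))
for i in range(0,N,5): rows(*cur,T[i:i+5]); cur=T[i+4][:2]
print(cur[0])
E
```

```text
t 10.6 [ 0.4437 -0.0343  0.0828] F [0.9 0.8 0.8] w 0.0134 ff 24.9985072016716
0 0 -10 0.000 0.000 0.000 5;0 1 -19 0.000 0.000 0.000 5;0 2 -29 0.000 0.000 0.000 5;0 3 -38 0.000 0.000 0.000 5;0 5 -48 0.000 0.000 0.000 5
0 2 -9 0.000 0.000 0.000 5;0 5 -19 0.000 0.000 0.000 5;0 8 -28 0.000 0.000 0.000 5;0 11 -37 0.000 0.000 0.000 5;0 15 -46 0.000 0.000 0.000 5
0 4 -9 0.000 0.000 0.000 5;0 9 -17 0.000 0.000 0.000 5;0 13 -25 0.000 0.000 0.000 5;0 19 -34 0.000 0.000 0.000 5;0 24 -41 0.000 0.000 0.000 5
0 6 -8 0.000 0.000 0.000 5;0 12 -15 0.000 0.000 0.000 5;0 19 -22 0.000 0.000 0.000 5;0 25 -29 0.000 0.000 0.000 5;0 32 -35 0.000 0.000 0.000 5
0 7 -6 0.000 0.000 0.000 5;0 15 -12 0.000 0.000 0.000 5;0 23 -18 0.000 0.000 0.000 5;0 31 -23 0.000 0.000 0.000 5;0 39 -28 0.000 0.000 0.000 5
[ 0.55918529 -0.03198448  0.28109912]
```

Call:
{"name": "arm_command", "arguments": {
  "series": "0 0 -10 0 0 0 5;0 1 -19 0 0 0 5;0 2 -29 0 0 0 5;0 3 -38 0 0 0 5;0 5 -48 0 0 0 5"
}}

```text
t: 11.1
ee_pos: [0.4483, -0.0342, 0.1311]
tcp_rot: [0.7, 0.714, 0.0, 0.0]
contact_force: [5.7, 0.4, -5.4]
width: 0.013
finger_force: 25.0
```

Call:
{"name": "arm_command", "arguments": {
  "series": "0 2 -9 0 0 0 5;0 5 -19 0 0 0 5;0 8 -28 0 0 0 5;0 11 -37 0 0 0 5;0 15 -46 0 0 0 5"
}}

```text
t: 11.6
ee_pos: [0.4622, -0.0338, 0.1767]
tcp_rot: [0.7, 0.714, -0.001, -0.001]
contact_force: [1.0, 1.0, -5.7]
width: 0.0128
finger_force: 25.0
```

Forces are modest and the bar is still held, so I'll carry on.

Call:
{"name": "arm_command", "arguments": {
  "series": "0 4 -9 0 0 0 5;0 9 -17 0 0 0 5;0 13 -25 0 0 0 5;0 19 -34 0 0 0 5;0 24 -41 0 0 0 5"
}}

```text
t: 12.1
ee_pos: [0.4843, -0.0332, 0.2176]
tcp_rot: [0.7, 0.714, -0.003, -0.003]
contact_force: [-9.1, 1.6, 1.8]
width: 0.013
finger_force: 25.0
```

Call:
{"name": "arm_command", "arguments": {
  "series": "0 6 -8 0 0 0 5;0 12 -15 0 0 0 5;0 19 -22 0 0 0 5;0 25 -29 0 0 0 5;0 32 -35 0 0 0 5"
}}

```text
t: 12.6
ee_pos: [0.5142, -0.0324, 0.2537]
tcp_rot: [0.7, 0.714, -0.004, -0.005]
contact_force: [-21.0, 1.8, 14.9]
width: 0.0136
finger_force: 25.0
```

Call:
{"name": "arm_command", "arguments": {
  "series": "0 7 -6 0 0 0 5;0 15 -12 0 0 0 5;0 23 -18 0 0 0 5;0 31 -23 0 0 0 5;0 39 -28 0 0 0 5"
}}

```text
t: 13.1
ee_pos: [0.5557, -0.0314, 0.2842]
tcp_rot: [0.7, 0.714, -0.001, -0.003]
contact_force: [-13.6, 2.7, 18.0]
width: 0.0126
finger_force: 25.0
```

Call:
{"name": "arm_command", "arguments": {
  "series": "0 0 0 0 0 0 5;0 0 0 0 0 0 5;0 0 0 0 0 0 5;0 0 0 0 0 0 5;0 0 0 0 0 0 5"
}}

```text
t: 13.6
ee_pos: [0.5563, -0.0314, 0.2844]
tcp_rot: [0.7, 0.714, -0.0, -0.002]
contact_force: [-13.4, 3.0, 17.0]
width: 0.0129
finger_force: 25.0
```

```bash
python3 - <<'E'
from h import *
p,r=now(); ex=np.array([np.cos(.02),np.sin(.02),0]); p0=np.array([.4437,-.0343,.0828])
d=p-p0; x=.228-d@ex; print('theta',np.arctan2(d[2],x),'radius',np.hypot(x,d[2]))
t=grab_frame('top')[:,:,::-1];b=grab_frame('scene')[:,:,::-1]
cv2.imwrite('pics/a6.png',np.hstack([cv2.resize(t[150:400,90:390],(400,333)),cv2.resize(b[150:420,200:520],(400,333))]))
E
```

```text
t 13.6 [ 0.5563 -0.0314  0.2844] F [-13.4   3.   17. ] w 0.0129 ff 25.032175183296204
theta 1.0510652779808438 radius 0.23227023825631848
```

View pics/a6.png

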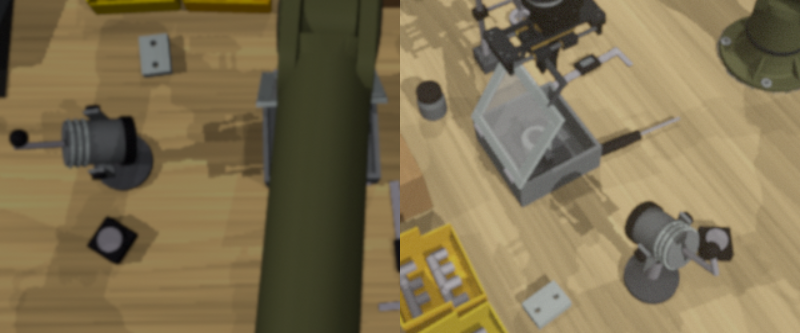

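The guard is at about 60° (θ ≈ 1.04–1.05) and gripped. The lamp hasn't moved, with its ball still at about (105,253.6), and the bystanders are in place. I'll relax the roughly 20 N radial strain a little before handing in.

Call:
{"name": "arm_command", "arguments": {
  "series": "0 -1 -1 0 0 0 5;0 -2 -3 0 0 0 5;0 -2 -3 0 0 0 5;0 -2 -3 0 0 0 5;0 -2 -3 0 0 0 5"
}}

```text
t: 14.2
ee_pos: [0.5555, -0.0314, 0.2841]
tcp_rot: [0.7, 0.714, -0.0, -0.001]
contact_force: [-6.7, 2.2, 2.8]
width: 0.0131
finger_force: 25.0
```

```bash
python3 - <<'E'
from h import *
p,r=now(); ex=np.array([np.cos(.02),np.sin(.02),0]); p0=np.array([.4437,-.0343,.0828])
d=p-p0; x=.228-d@ex; print('theta',np.arctan2(d[2],x),np.arccos(x/.228),'radius',np.hypot(x,d[2]))
b=grab_frame('scene')[:,:,::-1]
cv2.imwrite('pics/a7.png',cv2.resize(b[190:310,240:400],(800,600),interpolation=2))
for th in(.95,1.04,1.13):
    H=np.array([.6715,-.0272,.08]);ey=np.array([-.02,1,0])
    P=[H+.18*(-ex*np.cos(th)+np.array([0,0,np.sin(th)]))+s*.095*ey for s in(1,-1)]
    print(th,[((proj('scene',q)-[240,190])*5).round() for q in P])
E
```

```text
t 14.2 [ 0.5555 -0.0314  0.2841] F [-6.7  2.2  2.8] w 0.0131 ff 25.03126949071884
theta 1.0475982536412884 1.0363335976543913 radius 0.23243805774821433
0.95 [array([482., 288.]), array([263.,  -5.])]
1.04 [array([454., 290.]), array([236.,  -6.])]
1.13 [array([425., 295.]), array([207.,  -4.])]
```

View pics/a7.png

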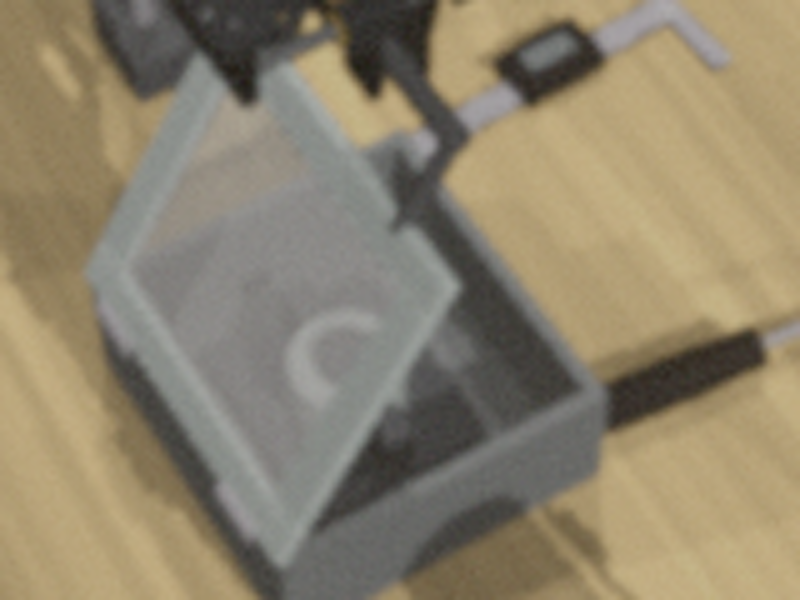

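The guard's front-left corner is at (457,288), which matches the 1.04 rad prediction of (454,290). I'm handing in.

```bash
python3 -c "
from cell import workorder
print(workorder.close_job())"
```

```text
the job is handed in; nothing more can be done
None
```

I handed the job in with the lamp aimed at the part, its head about 23° below level by my measurement (allowed 20–30°), and the gripper holding the guard open at about 60°; the bench items in the last camera views had not moved, and the hand-in returned no verdict.

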